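# Sort the collectibles back into their sample trays

### The job

The customer has left the dealer's pieces mixed up on the table: put each of the five back into the tray that shows a fixed sample of its kind - both round medallions, both arched tablets and the elephant. Each must rest fully inside its tray, flat on the felt, the elephant upright, and nothing on top of anything else. Leave the small balm jar and the brass bowl where they are.

Things in the scene. Friction and masses are not known exactly. Their poses are not given: they have to be found in the camera images.
- medallion_1: Loose round medallion in a brass case with a clay face: a flat disc 38 mm in diameter and 16 mm thick, 60 g, lying flat, brass all round its edge; the two medallions are alike. Origin: centre of its underside; z up.
- medallion_2: Loose round medallion in a brass case with a clay face: a flat disc 38 mm in diameter and 16 mm thick, 60 g, lying flat, brass all round its edge; the two medallions are alike. Origin: centre of its underside; z up.
- tablet_1: Loose arched tablet in a brass case with a clay face: flat, 32 mm wide (its x) by 44 mm long (its y) by 16 mm thick, 60 g; square corners at the -y end, a half-round arch at the +y end. The long sides are straight from y = -22 to y = +6 mm. The two tablets are alike. Origin: centre of the 32 x 44 underside; z up.
- tablet_2: Loose arched tablet in a brass case with a clay face: flat, 32 mm wide (its x) by 44 mm long (its y) by 16 mm thick, 60 g; square corners at the -y end, a half-round arch at the +y end. The long sides are straight from y = -22 to y = +6 mm. The two tablets are alike. Origin: centre of the 32 x 44 underside; z up.
- elephant: Loose small brass elephant standing on a dark wooden plinth; the plinth is a block 36 mm (x) by 52 mm (y) by 20 mm high with plane sides that can be gripped; the elephant above it is 25 mm wide, faces +y, only its tusk tips stand out past the plinth, by 3 mm; 58 mm high in all, 120 g. Origin: centre of the plinth's underside; z up.
- tray_medallions: Fixed shallow wooden tray, red felt inside; 110 (its x) by 180 (its y) mm outside, 102 by 172 inside; felt floor 4 mm and rim 10 mm above the table. A sample round medallion is fixed on the felt, centred 55 mm to the tray's +y side, axes as the tray's, same size as the loose kind, its top 20 mm above the table; the rest is free. Origin: centre of the underside, at table height; z up.
- tray_tablets: Fixed shallow wooden tray, red felt inside; 110 (its x) by 180 (its y) mm outside, 102 by 172 inside; felt floor 4 mm and rim 10 mm above the table. A sample arched tablet is fixed on the felt, centred 55 mm to the tray's +y side, axes as the tray's, same size as the loose kind, its top 20 mm above the table; the rest is free. Origin: centre of the underside, at table height; z up.
- tray_elephants: Fixed shallow wooden tray, red felt inside; 110 (its x) by 180 (its y) mm outside, 102 by 172 inside; felt floor 4 mm and rim 10 mm above the table. A sample elephant on its plinth is fixed on the felt, centred 55 mm to the tray's +y side, axes as the tray's, same size as the loose kind, its top 62 mm above the table; the rest is free. Origin: centre of the underside, at table height; z up.
- balm_jar: Bystander: small amber glass jar with a steel lid, 48 mm in diameter and 45 mm high, standing loose on the near side of the pieces. Origin: centre of its underside. To be left standing where it is.
- bowl: Bystander: small open brass bowl, 72 mm across the rim and 32 mm high, loose. Origin: centre of its underside. To be left where it is.
Not all that is in view belongs to the job. What is shaped like the medallion_1 but pink or purple is not meant. Leave any green look-alike of the elephant alone.

How it is judged:
At the end, for the whole second after the job is handed in: Each of the five pieces rests on the felt of the tray with the sample of its kind: origin within 36 mm (tray x) and 72 mm (tray y) of the tray centre, underside less than 8 mm above the tray origin, tilt under 0.12 rad, at rest (under 0.02 m/s, 0.2 rad/s) (x of medallion_1 in the frame of tray_medallions between -0.036 and 0.036 m and y of medallion_1 in the frame of tray_medallions between -0.072 and 0.072 m and z of each of medallion_1, medallion_2 in the frame of tray_medallions below 0.008 m and angle between each of medallion_1, medallion_2, tablet_1, tablet_2, elephant's own z axis and vertical below 0.12 rad and linear speed of each of medallion_1, medallion_2, tablet_1, tablet_2, elephant below 0.02 m/s and angular speed of each of medallion_1, medallion_2, tablet_1, tablet_2, elephant below 0.2 rad/s and x of medallion_2 in the frame of tray_medallions between -0.036 and 0.036 m and y of medallion_2 in the frame of tray_medallions between -0.072 and 0.072 m and x of tablet_1 in the frame of tray_tablets between -0.036 and 0.036 m and y of tablet_1 in the frame of tray_tablets between -0.072 and 0.072 m and z of each of tablet_1, tablet_2 in the frame of tray_tablets below 0.008 m and x of tablet_2 in the frame of tray_tablets between -0.036 and 0.036 m and y of tablet_2 in the frame of tray_tablets between -0.072 and 0.072 m and x of elephant in the frame of tray_elephants between -0.036 and 0.036 m and y of elephant in the frame of tray_elephants between -0.072 and 0.072 m and z of elephant in the frame of tray_elephants below 0.008 m); the robot touches nothing.
It fails at once if the balm jar is moved by more than 30 mm or tipped over (distance of balm_jar from where it was at the start of the episode above 0.03 m or angle between balm_jar's own z axis and vertical above 0.5 rad).
It fails at once if the brass bowl is moved by more than 30 mm or tipped over (distance of bowl from where it was at the start of the episode above 0.03 m or angle between bowl's own z axis and vertical above 0.5 rad).
It also fails if it takes over 99 s, if anything falls off the work surface, if the arm or the gripper's body presses on something with over 40 N, if the wrist force passes 120 N, or if a joint passes its speed limit or range.

### The arm

A 7-joint arm with a two-finger parallel gripper is mounted at the origin on the work surface. World frame = base frame: x ahead of the robot, y to its left, z up, the work surface at z = 0. Lengths are in m, angles in rad, forces in N, time in s.
With the tool pointing down it reaches from about 0.35 to 0.9 m from the base axis. Payload 8.1 kg.
Tool frame: the origin (TCP) lies between the finger pads; the fingertips stand 22 mm ahead of it and the grasp point (between the pads) lies 3 mm ahead of it (arm.tip_reach is the distance from the TCP to the fingertips, in m); z points along the fingers, y is the line along which they close (so a half turn about z gives the same grasp; the last joint's range is limited). The gripper opens to 92 mm and grips with 3 to 60 N. Pads are 19 mm wide; open, the fingers measure 130 mm over their backs; the gripper's body (75 mm by 190 mm) begins 47 mm behind the grasp point.
Start: joints at [-1.216, 0.434, 0.025, 1.573, -0.012, 1.134, -0.075], TCP at [0.276, 0.561, 0.249] pointing down, gripper open.
Joint ranges: [-2.62, 2.62], [-0.44, 2.09], [-1.27, 1.32], [0.08, 2.57], [-1.32, 4.46], [0.12, 2], [-2.74, 2.74]. Speed limits (rad/s): [2.22, 2.22, 3.01, 3.01, 3.14, 3.14, 3.14].

### API

Orientations are given as a rotation vector (axis times angle).
In Python, from cell import telemetry, vision, job, arm gives the robot as it stands. The module is installed in compiled form; this text tells all that it offers.
- The arm moves only by the shell command python3 -m creep 'ROWS' [FORCE]. ROWS is text: rows parted by semicolons, each of 7 numbers parted by spaces: the finger opening in cm, from 0 to 9.18, then the shift along the tool's x, y, z in cm, then the turn, a rotation vector about the tool's x, y, z in degrees. A call has 1 to 5 rows; each row is the pose to reach, as a shift and turn from the pose commanded when the call began, along the tool's axes at that moment; what a row does not reach only later rows make up. A row lasts 1/8 s, in which the tool goes at most 62.5 mm and 10.7 degrees, less where a joint would pass 70% of its speed; a pose out of reach is approached as far as the arm can. A call with a gripper value outside its range is refused whole. The fingers move at their own pace and stop on an object; FORCE is the grip in N (left out, the last holds). Time passes only in rows, so rows that repeat a pose let the fingers close. It gives the time, the measured TCP pose, the force, the opening and the grip force at its end, in the units of the state.
- telemetry.observe(): the state, without advancing time (a new reading comes with each control period).
- vision.get_image(name): name is "scene" or "top"; returns the picture (480x640x3 uint8, red, green, blue); there is no depth.
- vision.camera_info(name): a dict with "fov_y" (degrees; the focal length in pixels is half the picture's height over the tangent of half this angle, whatever the lens; pixels are square), "cx", "cy" (the principal point, pixels), "dist_coeffs" ([k1, k2, p1, p2, k3] as OpenCV has them; the pictures are not rectified), "extrinsics" (4x4, takes a point from camera to world coordinates). Camera axes: x right, y down, z forward; pixel columns grow to the right and rows downward; lengths in m; the calibration is good to about 2 mm. A picture is of the moment at which its call begins. camera_info takes no time and is no camera call.
- job.sign_off(): hands the job in; it is judged then, once.
The state is a dict: "clock": time; "joints": joint angles; "dq": joint speeds; "joint_efforts": joint torques, N m; "position": TCP position; "ee_rot": TCP orientation; "force": force on the tool from outside, world axes, zero at the start; "ft_torque": the same for the moment, N m; "width": opening from 0.0 (shut) to 1.0 (fully open); "gripper_force": force on a finger pad.
Only numpy, scipy, OpenCV 4.12 (cv2) and the standard library are available. Lean on these libraries where they do the work, as an engineer would, in place of code of your own. Each camera call takes 0.05 s, during which the arm holds its last target. There are 200 camera calls.

## Working session

There is one attempt and no reset: what is moved stays moved. The work goes in short steps, Python scripts to look and compute and a shell command to move; the robot and the scene stay as the last step left them, time stands still between calls to the robot, and variables do not carry over. Pictures are saved under pics/ and viewed, at most 14 in all, crops included, and the job is handed in when it is done.

```bash
mkdir -p pics; python3 - <<'E'
from cell import telemetry, vision, job, arm
import cv2
for n in("scene","top"):
    cv2.imwrite(f"pics/{n}0.png",vision.get_image(n)[...,::-1]); print(vision.camera_info(n))
s=telemetry.observe();print({k:s[k] for k in("clock","position","ee_rot","force","width")})
E
```

```text
{'fov_y': 51.08794933856791, 'cx': 315.10039170260126, 'cy': 241.2570468545627, 'dist_coeffs': array([-0.02455445,  0.        ,  0.        ,  0.        ,  0.        ]), 'extrinsics': array([[ 0.72486544,  0.49926492, -0.47466266,  0.98293756],
       [ 0.68881933, -0.5351862 ,  0.48898228, -0.48877384],
       [-0.00990121, -0.68140317, -0.7318413 ,  0.82381832],
       [ 0.        ,  0.        ,  0.        ,  1.        ]])}
{'fov_y': 42.63987716734541, 'cx': 325.8025042168872, 'cy': 248.6979428602064, 'dist_coeffs': array([0.03955144, 0.        , 0.        , 0.        , 0.        ]), 'extrinsics': array([[ 0.0196316 , -0.99660522,  0.07995394,  0.37298782],
       [-0.99978608, -0.01904754,  0.00806122,  0.04801528],
       [-0.00651093, -0.08009509, -0.99676596,  1.08830937],
       [ 0.        ,  0.        ,  0.        ,  1.        ]])}
{'clock': 0.1, 'position': array([0.27611092, 0.56025988, 0.24803137]), 'ee_rot': array([-7.12903880e-01, -3.05946462e+00,  2.14085639e-03]), 'force': array([ 1.07928361, -0.16158732, -0.40435404]), 'width': 1.0026545222220276}
```

View pics/top0.png

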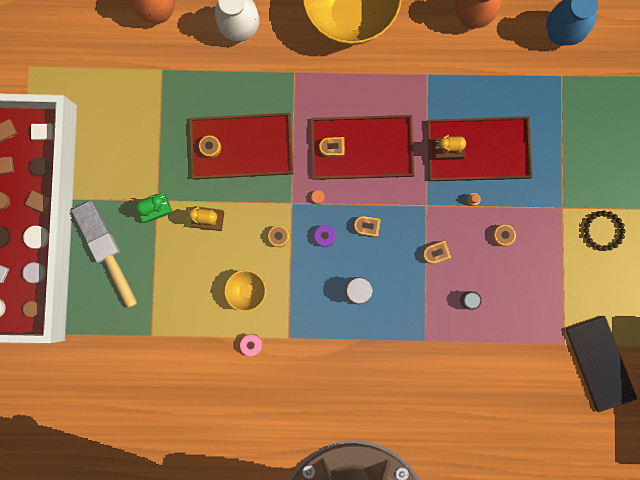

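View pics/scene0.png

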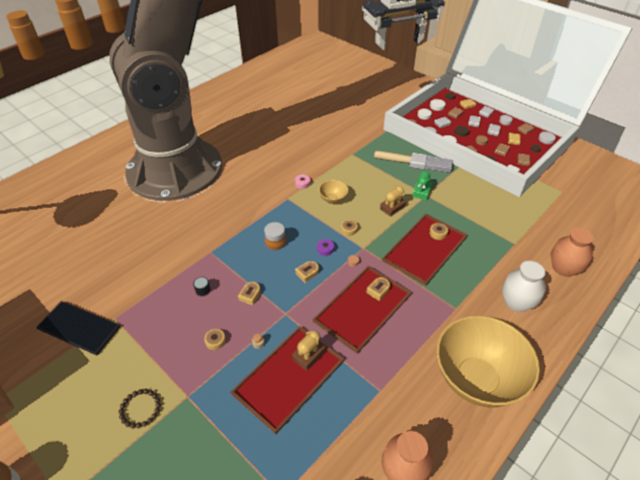

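Candidates in the top view:
- **Medallions:** brass rings at (278,236) and (504,235). The look-alikes are purple (325,235), pink (251,345) and the fixed sample (208,146).
- **Tablets:** (367,226) and (437,252). The fixed sample is at (332,147).
- **Elephant:** brass at (206,217). The look-alikes are green (153,208) and the fixed sample (450,147).
- **Bystanders:** balm jar at (358,290) and bowl at (245,290).

I choose the loose brass ones and check them in one close crop.

```bash
cat > h.py <<'E'
from cell import telemetry, vision, job, arm
import cv2, numpy as np
from scipy.spatial.transform import Rotation as R
I={n:vision.camera_info(n) for n in("scene","top")}
def ray(n,uv):
    i=I[n]; f=240/np.tan(np.radians(i["fov_y"])/2); K=np.array([[f,0,i["cx"]],[0,f,i["cy"]],[0,0,1.]])
    p=cv2.undistortPoints(np.float64(uv).reshape(-1,1,2),K,i["dist_coeffs"])[:,0]
    E=i["extrinsics"]; return E[:3,3],np.c_[p,np.ones(len(p))]@E[:3,:3].T
def cast(n,uv,z):
    o,d=ray(n,uv); return (o+d*((z-o[2])/d[:,2])[:,None])[:,:2]
def proj(n,P):
    i=I[n]; f=240/np.tan(np.radians(i["fov_y"])/2); K=np.array([[f,0,i["cx"]],[0,f,i["cy"]],[0,0,1.]])
    W=np.linalg.inv(i["extrinsics"]); return cv2.projectPoints(np.float64(P),cv2.Rodrigues(W[:3,:3])[0],W[:3,3],K,i["dist_coeffs"])[0][:,0]
def go(dx,dy,dz):  # world shift m -> tool cm
    s=telemetry.observe(); return (R.from_rotvec(s["ee_rot"]).inv().apply([dx,dy,dz])*100).round(1)
E
python3 - <<'E'
from h import *
im=cv2.imread("pics/top0.png"); hsv=cv2.cvtColor(im,cv2.COLOR_BGR2HSV)
c=[cv2.resize(im[195:272,a:a+200],None,fx=3.8,fy=3.8,interpolation=cv2.INTER_CUBIC) for a in(130,340)]
cv2.imwrite("pics/crop.png",np.vstack(c))
red=cv2.inRange(hsv,(0,200,70),(6,255,190))|cv2.inRange(hsv,(175,200,70),(180,255,190))
red=cv2.morphologyEx(red,cv2.MORPH_OPEN,np.ones((3,3)))
for k in cv2.findContours(red,cv2.RETR_EXTERNAL,2)[0]:
    if cv2.contourArea(k)>2000:
        r=cv2.minAreaRect(cv2.convexHull(k)); b=cast("top",cv2.boxPoints(r),.006); print("tray",np.round(r[0]),b.mean(0).round(4),(b*1000).round().tolist())
for p in[(278,225),(504,224),(362,220),(430,250),(206,217),(278,240),(440,262),(218,226),(212,228)]: print(p,hsv[p[1],p[0]])
E
```

```text
tray [478. 148.] [ 0.6447 -0.2107] [[692.0, -126.0], [698.0, -293.0], [598.0, -295.0], [591.0, -129.0]]
tray [361. 147.] [ 0.6441 -0.0023] [[690.0, 83.0], [698.0, -84.0], [598.0, -87.0], [591.0, 79.0]]
tray [240. 145.] [0.6422 0.2141] [[685.0, 301.0], [698.0, 135.0], [599.0, 127.0], [587.0, 292.0]]
(278, 225) [ 20 167 192]
(504, 224) [ 14 148 178]
(362, 220) [ 11 124 166]
(430, 250) [ 13 122 169]
(206, 217) [ 20 189 225]
(278, 240) [ 14 138 163]
(440, 262) [172  95 167]
(218, 226) [ 14 165 122]
(212, 228) [ 13 166 121]
```

View pics/crop.png

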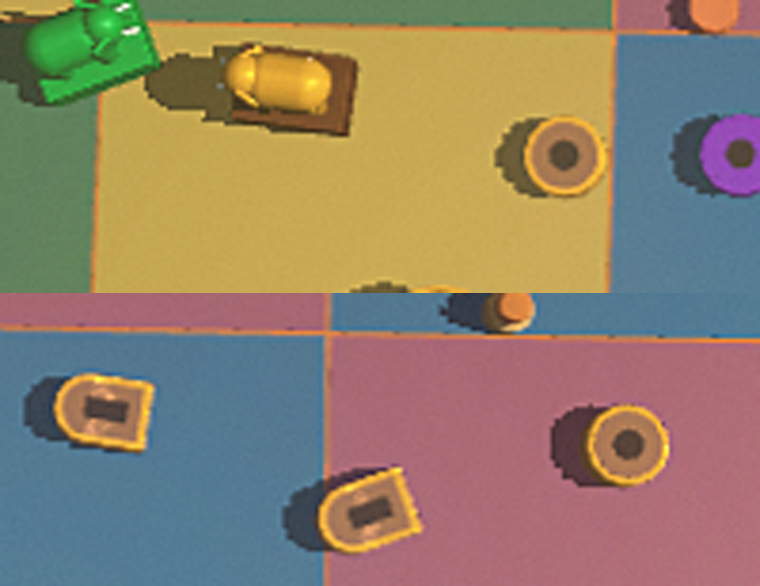

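The crop confirms the choice: the elephant (brass on a brown plinth) faces image left. Medallion 1 is at (278.4,236.1) and medallion 2 at (505,235.1). The tablet arches point left, with base corners at about (380.3,218.8)/(378.7,236.7) for tablet A and (445.8,241.2)/(450.8,257.5) for tablet B.

```bash
cat >> h.py <<'E'
def to(x,y,z,a):  # rows for TCP target (m), pointing down, tool y along world angle a deg (mod 180)
    s=telemetry.observe(); r=R.from_rotvec(s["ee_rot"]); best=None
    for k in(0,180):
        t=np.radians(a+k); Y=np.array([np.cos(t),np.sin(t),0]); Z=np.array([0,0,-1.]); T=R.from_matrix(np.c_[np.cross(Y,Z),Y,Z])
        v=np.degrees((r.inv()*T).as_rotvec())
        if best is None or np.linalg.norm(v)<np.linalg.norm(best): best=v
    print("to",(r.inv().apply(np.array([x,y,z])-s["position"])*100).round(1),best.round(0),"at",s["position"].round(3),"q",np.round(s["joints"],2),"t",s["clock"])
E
python3 - <<'E'
from h import *
im=cv2.imread("pics/top0.png")
hsv={n:cv2.cvtColor(cv2.imread(f"pics/{n}0.png"),cv2.COLOR_BGR2HSV) for n in I}
# medallions: two-view mid-height check
for n,l in(("top",[(278.4,236.1),(505,235.1)]),("scene",[(350,227.5),(215,339)])): print("med",n,cast(n,l,.016 if n=="top" else .011).round(4).tolist())
for t,c in(("A",[(380.3,218.8),(378.7,236.7),(354.7,225.4)]),("B",[(445.8,241.2),(450.8,257.5),(424.2,255.4)])):
    b=cast("top",c,.016); m=(b[0]+b[1])/2; e=b[0]-b[1]; u=np.array([-e[1],e[0]]); u/=np.linalg.norm(u)
    print("tab",t,"w,l mm",np.linalg.norm(e)*1000,np.linalg.norm(b[2]-m)*1000,"ctr",(m+u*.022),"axis deg",np.degrees(np.arctan2(*u[::-1])),"tip-dir",np.degrees(np.arctan2(*(b[2]-m)[::-1])))
# elephant plinth: dark brown mask
for n,(x0,y0,x1,y1) in(("top",(185,200,235,235)),("scene",(375,180,415,220))):
    m=cv2.inRange(hsv[n],(3,90,30),(17,255,135)); k=np.zeros_like(m); k[y0:y1,x0:x1]=m[y0:y1,x0:x1]
    q=cv2.findNonZero(k); print(n,"n",len(q),"hull",cv2.approxPolyDP(cv2.convexHull(q),1.5,True)[:,0].tolist())
o=cv2.resize(cv2.imread("pics/scene0.png")[160:235,340:440],None,fx=7,fy=7,interpolation=cv2.INTER_CUBIC); cv2.imwrite("pics/el.png",o)
to(.5,.27,.2,90)
E
```

```text
med top [[0.4796, 0.1402], [0.4887, -0.2552]]
med scene [[0.4843, 0.1392], [0.4911, -0.256]]
tab A w,l mm 31.69699972241455 43.62719822193266 ctr [ 0.49930374 -0.01474905] axis deg 85.6683704964022 tip-dir 85.64116984940492
tab B w,l mm 29.688196188889783 43.34085834269563 ctr [ 0.45544827 -0.13595011] axis deg 107.21666656927981 tip-dir 105.25637440371928
top n 250 hull [[222, 201], [223, 217], [221, 230], [191, 225], [194, 207]]
scene n 215 hull [[405, 201], [404, 205], [391, 215], [381, 209], [383, 202], [401, 198]]
to [-32.9 -16.1   4.8] [ -0.  -0. -26.] at [0.276 0.56  0.248] q [-1.22  0.44  0.02  1.57 -0.01  1.13 -0.08] t 0.1
```

View pics/el.png

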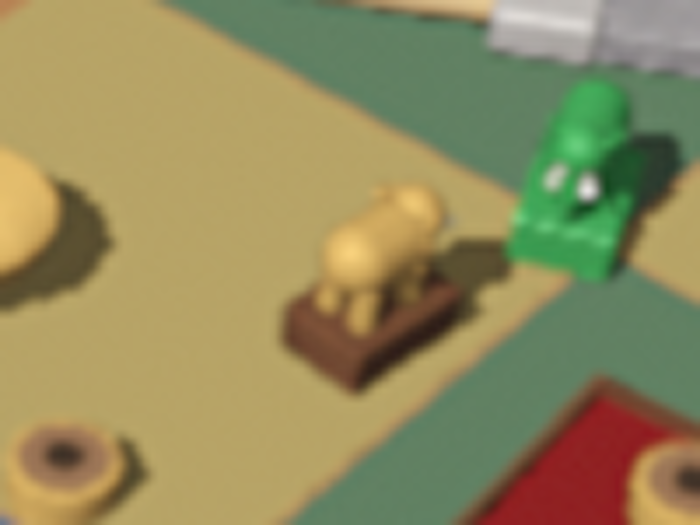

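The elephant's plinth in the scene view has bottom corners at about (390.9,216), (381,208.9) and (405.4,204). It faces away from the camera, up and to the right, with the green one clearly separate.

```bash
python3 - <<'E'
from h import *
b=cast("scene",[(390.9,216),(381,208.9),(405.4,204)],0); print("bottom",b.round(4).tolist(),np.linalg.norm(b[1]-b[0]),np.linalg.norm(b[2]-b[0]))
print("ctr bottom",((b[1]+b[2])/2).round(4))
b=cast("scene",[(390.9,210.9),(381,204),(405.4,200.8)],.02); print("top",b.round(4).tolist(),"ctr",((b[1]+b[2])/2).round(4))
# top view: right edge (z=0 bottom or .02), left-bottom corner
c=np.array([(357,57),(349,135),(232,123)])/3.8+[130,195]
for z in(0,.02):
    b=cast("top",c,z); e=b[0]-b[1]; m=(b[0]+b[1])/2; u=np.array([-e[1],e[0]])/np.linalg.norm(e)
    print(z,b.round(4).tolist(),np.linalg.norm(e),"ctr",(m+u*.026).round(4),"ang",np.degrees(np.arctan2(*u[::-1])), "len",np.linalg.norm(b[2]-b[1]))
# draw nothing; tray frames
for t,a in(((.6447,-.2107),(( .692,-.126),(.698,-.293))),((.6441,-.0023),((.690,.083),(.698,-.084))),((.6422,.2141),((.685,.301),(.698,.135)))):
    d=np.subtract(*a); d/=np.linalg.norm(d); print("tray ydir deg",np.degrees(np.arctan2(d[1],d[0])).round(1),{k:(np.array(t)+d*k/1000).round(4).tolist() for k in(-3,-54,-35)})
E
```

```text
bottom [[0.523, 0.2418], [0.4909, 0.2451], [0.5231, 0.2985]] 0.03226344746443608 0.05663772697248039
ctr bottom [0.507  0.2718]
top [[0.5237, 0.2376], [0.4924, 0.2404], [0.5276, 0.2883]] ctr [0.51   0.2644]
0 [[0.5261, 0.2399], [0.4892, 0.2424], [0.4938, 0.2973]] 0.0369706744265489 ctr [0.5094 0.2671] ang 86.04102932468933 len 0.055079090005712254
0.02 [[0.5233, 0.2364], [0.4871, 0.2389], [0.4916, 0.2927]] 0.0362912596281477 ctr [0.5069 0.2636] ang 86.04102932468939 len 0.05406689454504511
tray ydir deg 92.1 {-3: [0.6448, -0.2137], -54: [0.6466, -0.2647], -35: [0.646, -0.2457]}
tray ydir deg 92.7 {-3: [0.6442, -0.0053], -54: [0.6467, -0.0562], -35: [0.6458, -0.0373]}
tray ydir deg 94.5 {-3: [0.6424, 0.2111], -54: [0.6464, 0.1603], -35: [0.6449, 0.1792]}
```

```bash
python3 -c "
from h import *
to(.508,.267,.19,-4)"
```

```text
to [-33.8 -16.    5.8] [-0.  0. 68.] at [0.276 0.56  0.248] q [-1.22  0.44  0.02  1.57 -0.01  1.13 -0.08] t 0.1
```

```bash
python3 -m creep '9 -33.8 -16 5.8 0 0 68; 9 -33.8 -16 5.8 0 0 68; 9 -33.8 -16 5.8 0 0 68; 9 -33.8 -16 5.8 0 0 68; 9 -33.8 -16 5.8 0 0 68' 25; python3 -c "
from h import *
to(.508,.267,.19,-4)"
```

```text
clock: 0.72
position: [0.4691, 0.317, 0.2005]
ee_rot: [-2.025, -2.401, 0.0]
force: [0.2, 1.6, 0.9]
width: 0.982
gripper_force: 0.0
to [-5.6  3.   1. ] [-0. -0. 14.] at [0.469 0.317 0.2  ] q [-0.91  0.39  0.3   1.8  -0.14  0.97 -0.38] t 0.725
```

```bash
python3 -m creep '9 -5.6 3 1 0 0 14; 9 -5.6 3 1 0 0 14; 9 -5.6 3 1 0 0 14; 9 -5.6 3 1 0 0 14' | head -2; python3 -c "
from h import *
to(.508,.267,.19,-4);to(.508,.267,.025,-4)"
```

```text
clock: 1.23
position: [0.5068, 0.2699, 0.1907]
to [-0.3  0.1  0.1] [-0. -0.  0.] at [0.507 0.27  0.191] q [-0.85  0.42  0.37  1.8  -0.18  0.96 -0.47] t 1.225
to [-0.3  0.1 16.6] [-0. -0.  0.] at [0.507 0.27  0.191] q [-0.85  0.42  0.37  1.8  -0.18  0.96 -0.47] t 1.225
```

```bash
python3 -m creep '8 -0.3 0.1 6 0 0 0; 8 -0.3 0.1 12 0 0 0; 8 -0.3 0.1 15.5 0 0 0; 8 -0.3 0.1 16.5 0 0 0; 8 -0.3 0.1 16.5 0 0 0'; python3 -m creep '2.5 0 0 0 0 0 0; 2.5 0 0 0 0 0 0; 2.5 0 0 0 0 0 0; 2.5 0 0 0 0 0 0; 2.5 0 0 0 0 0 0' 25
```

```text
clock: 1.85
position: [0.5083, 0.2664, 0.0262]
ee_rot: [-2.295, -2.145, -0.0]
force: [-0.7, -0.3, -0.5]
width: 0.872
gripper_force: 0.0
clock: 2.48
position: [0.5083, 0.2658, 0.0259]
ee_rot: [-2.297, -2.144, -0.0]
force: [-0.2, 0.1, 2.3]
width: 0.395
gripper_force: 24.7
```

Gripped (36.3 mm opening, 24.7 N). Lift and carry.

```bash
python3 -m creep '2.5 0 0 -4 0 0 0; 2.5 0 0 -8 0 0 0; 2.5 0 0 -11 0 0 0; 2.5 0 0 -11 0 0 0' | grep -E "width|gripper"; python3 -c "
from h import *
to(.646,-.2457,.137,2)"
```

```text
width: 0.391
gripper_force: 24.7
to [-50.1  17.1   0. ] [ 0. -0. -6.] at [0.509 0.266 0.138] q [-0.83  0.48  0.35  1.85 -0.22  0.84 -0.44] t 2.975
```

```bash
python3 -m creep '2.5 -3 1 0 0 0 0; 2.5 -8 2.7 0 0 0 -1; 2.5 -13 4.4 0 0 0 -2; 2.5 -18 6.1 0 0 0 -2; 2.5 -23 7.8 0 0 0 -3' |head -2;  python3 -m creep '2.5 -5 1.6 0 0 0 -1; 2.5 -10 3.2 0 0 0 -2; 2.5 -15 5 0 0 0 -3; 2.5 -20 6.7 0 0 0 -3; 2.5 -23 8 0 0 0 -3' | grep -E "pos|width|gripper"; python3 -c "
from h import *
to(.646,-.2457,.137,2);to(.646,-.2457,.031,2)"
```

```text
clock: 3.6
position: [0.5697, 0.0294, 0.1344]
position: [0.6456, -0.2038, 0.134]
width: 0.391
gripper_force: 24.7
to [-4.2 -0.1 -0.3] [-0.  0. -0.] at [ 0.646 -0.204  0.134] q [ 0.01  0.64  0.35  1.58 -0.25  0.97  0.47] t 4.225
to [-4.2 -0.1 10.3] [-0.  0. -0.] at [ 0.646 -0.204  0.134] q [ 0.01  0.64  0.35  1.58 -0.25  0.97  0.47] t 4.225
```

```bash
python3 -m creep '2.5 -3 0 0 0 0 0; 2.5 -4 0 0 0 0 0; 2.5 -4 0 0 0 0 0; 2.5 -4 0 0 0 0 0' |head -2; python3 -c "
from h import *
to(.646,-.2457,.137,2);to(.646,-.2457,.031,2)"
```

```text
clock: 4.72
position: [0.6481, -0.2381, 0.1354]
to [-0.7 -0.2 -0.2] [-0. -0.  0.] at [ 0.648 -0.238  0.135] q [ 0.06  0.65  0.34  1.54 -0.25  0.99  0.52] t 4.725
to [-0.8 -0.2 10.4] [-0. -0.  0.] at [ 0.648 -0.238  0.135] q [ 0.06  0.65  0.34  1.54 -0.25  0.99  0.52] t 4.725
```

```bash
python3 -m creep '2.5 -0.5 -0.2 3 0 0 0; 2.5 -0.5 -0.2 6 0 0 0; 2.5 -0.5 -0.2 8.5 0 0 0; 2.5 -0.5 -0.2 9.5 0 0 0; 2.5 -0.5 -0.2 9.5 0 0 0' | grep -E "pos|force"; python3 -c "
from h import *
to(.646,-.2457,.031,2)"
```

```text
position: [0.6461, -0.2444, 0.0406]
force: [-1.0, -0.2, -1.4]
gripper_force: 24.7
to [-0.1 -0.   1. ] [-0. -0.  0.] at [ 0.646 -0.244  0.041] q [ 0.1   0.76  0.31  1.6  -0.29  0.83  0.56] t 5.35
```

```bash
python3 -m creep '2.5 0 0 0.6 0 0 0; 2.5 0 0 0.9 0 0 0; 2.5 0 0 0.9 0 0 0; 4.8 0 0 0.9 0 0 0; 4.8 0 0 0.9 0 0 0' | grep -E "pos|force|width"; python3 -m creep '4.8 0 0 0 0 0 0; 4.8 0 0 -3 0 0 0; 4.8 0 0 -8 0 0 0; 6 0 0 -13 0 0 0; 8 0 0 -13 0 0 0' | grep -E "pos|force|width"; python3 -c "
from h import *
cv2.imwrite('pics/s1.png',vision.get_image('scene')[...,::-1])
to(.489,-.2555,.15,0);to(.489,-.2555,.024,0)"
```

```text
position: [0.6464, -0.2456, 0.0322]
force: [-0.5, 0.7, -0.5]
width: 0.514
gripper_force: 0.0
position: [0.6485, -0.2467, 0.1668]
force: [-0.1, -1.1, 0.0]
width: 0.691
gripper_force: 0.0
to [ -0.4 -15.9   1.4] [0. 0. 2.] at [ 0.647 -0.246  0.164] q [ 0.07  0.63  0.36  1.51 -0.24  1.04  0.52] t 6.65
to [ -0.4 -15.9  14. ] [0. 0. 2.] at [ 0.647 -0.246  0.164] q [ 0.07  0.63  0.36  1.51 -0.24  1.04  0.52] t 6.65
```

```bash
python3 -m creep '7 -0.4 -5.5 0 0 0 2; 7 -0.4 -11 0 0 0 2; 7 -0.4 -15.9 1.4 0 0 2; 7 -0.4 -15.9 1.4 0 0 2; 7 -0.4 -15.9 1.4 0 0 2'|head -2; python3 -c "
from h import *
to(.49,-.2555,.024,0)"
```

```text
clock: 7.28
position: [0.4876, -0.2548, 0.1474]
to [-0.1  0.2 12.3] [-0. -0.  0.] at [ 0.488 -0.255  0.147] q [ 0.11  0.44  0.37  1.9  -0.21  0.84  0.59] t 7.275
```

View pics/s1.png

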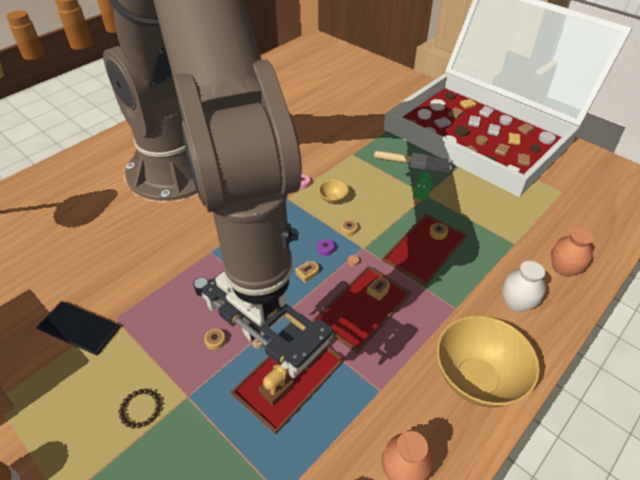

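The elephant stands upright in its tray at about (275,378). Next is medallion 2.

```bash
python3 -m creep '6.5 0 0.2 5 0 0 0; 6.5 0 0.2 9.5 0 0 0; 6.5 0 0.2 12 0 0 0; 6.5 0 0.2 12.3 0 0 0; 6.5 0 0.2 12.3 0 0 0'|grep pos; python3 -m creep '2.5 0 0 0 0 0 0; 2.5 0 0 0 0 0 0; 2.5 0 0 0 0 0 0; 2.5 0 0 0 0 0 0'|grep -E "pos|width|force"; python3 -m creep '2.5 0 0 -4 0 0 0; 2.5 0 0 -8 0 0 0; 2.5 0 0 -10 0 0 0; 2.5 0 0 -10 0 0 0' | grep -E "width|gripper"; python3 -c "
from h import *
to(.6464,.1603,.125,4.5)"
```

```text
position: [0.4903, -0.2551, 0.0251]
position: [0.4896, -0.2551, 0.0253]
force: [-0.8, 0.5, 5.4]
width: 0.403
gripper_force: 25.0
width: 0.408
gripper_force: 25.0
to [41.6 15.7  0.1] [ 0.  0. -4.] at [ 0.49  -0.255  0.126] q [ 0.11  0.47  0.37  1.92 -0.23  0.8   0.61] t 8.9
```

```bash
python3 -m creep '2.5 3 1.1 0 0 0 0; 2.5 8 3 0 0 0 -1; 2.5 13 4.9 0 0 0 -2; 2.5 18 6.8 0 0 0 -3; 2.5 23 8.7 0 0 0 -4' |grep -E "pos|gripper";  python3 -m creep '2.5 5 1.8 0 0 0 0; 2.5 10 3.6 0 0 0 0; 2.5 15 5.3 0 0 0 0; 2.5 17.5 6.3 0 0 0 0; 2.5 17.5 6.3 0 0 0 0' | grep -E "pos|width|gripper"; python3 -c "
from h import *
to(.6464,.1603,.125,4.5);to(.6464,.1603,.030,4.5)"
```

```text
position: [0.5759, -0.0233, 0.1235]
gripper_force: 25.0
position: [0.6262, 0.1563, 0.1234]
width: 0.404
gripper_force: 25.0
to [ 0.3  2.  -0.2] [-0. -0. -0.] at [0.626 0.156 0.123] q [-0.54  0.6   0.33  1.67 -0.23  0.91 -0.05] t 10.15
to [0.2 2.1 9.3] [-0. -0. -0.] at [0.626 0.156 0.123] q [-0.54  0.6   0.33  1.67 -0.23  0.91 -0.05] t 10.15
```

```bash
python3 -m creep '2.5 0.3 2 0 0 0 0; 2.5 0.3 2 3 0 0 0; 2.5 0.3 2 6 0 0 0; 2.5 0.3 2 8 0 0 0; 2.5 0.3 2 8 0 0 0'|grep -E "pos|gripper"; python3 -c "
from h import *
to(.6464,.1603,.030,4.5)"
```

```text
position: [0.6452, 0.1568, 0.0432]
gripper_force: 25.0
to [0.3 0.1 1.3] [-0.  0. -1.] at [0.645 0.157 0.043] q [-0.51  0.72  0.29  1.67 -0.27  0.79 -0.02] t 10.775
```

```bash
python3 -m creep '2.5 0.2 0.1 0.7 0 0 0; 2.5 0.2 0.1 1.3 0 0 0; 2.5 0.2 0.1 1.3 0 0 0; 5 0.2 0.1 1.3 0 0 0; 5 0.2 0.1 1.3 0 0 0' | grep -E "pos|force|width"; python3 -m creep '5 0 0 0 0 0 0; 5 0 0 -3 0 0 0; 5 0 0 -7 0 0 0; 6 0 0 -10 0 0 0; 7 0 0 -10 0 0 0' | grep -E "pos|width"; python3 -c "
from h import *
to(.482,.140,.12,0)"
```

```text
position: [0.6475, 0.1606, 0.0322]
force: [0.1, -0.6, 0.2]
width: 0.537
gripper_force: 0.0
position: [0.6489, 0.1608, 0.1348]
width: 0.715
to [ -0.9 -16.8   1.4] [ 0. -0.  4.] at [0.649 0.161 0.135] q [-0.53  0.62  0.33  1.61 -0.23  0.95 -0.05] t 12.025
```

```bash
python3 -m creep '6.5 -0.3 -5.5 0 0 0 1; 6.5 -0.6 -11 0 0 0 2; 6.5 -0.9 -15.5 1 0 0 4; 6.5 -0.9 -16.8 1.4 0 0 4; 6.5 -0.9 -16.8 1.4 0 0 4'|grep pos; python3 -c "
from h import *
to(.482,.14,.024,0)"
```

```text
position: [0.4798, 0.1398, 0.1175]
to [0.  0.2 9.4] [-0.  0.  0.] at [0.48  0.14  0.118] q [-0.66  0.41  0.35  2.05 -0.21  0.72 -0.17] t 12.65
```

```bash
python3 -m creep '6.5 0 0.2 4 0 0 0; 6.5 0 0.2 8 0 0 0; 6.5 0 0.2 9.4 0 0 0; 6.5 0 0.2 9.4 0 0 0'|grep pos; python3 -m creep '2.5 0 0 0 0 0 0; 2.5 0 0 0 0 0 0; 2.5 0 0 0 0 0 0; 2.5 0 0 0 0 0 0'|grep -E "pos|width|force"; python3 -m creep '2.5 0 0 -4 0 0 0; 2.5 0 0 -8 0 0 0; 2.5 0 0 -8 0 0 0' | grep -E "width|gripper"; python3 -c "
from h import *
to(.6424,.2111,.1,4.5)"
```

```text
position: [0.4834, 0.1395, 0.0236]
position: [0.4824, 0.1398, 0.0241]
force: [0.4, -0.1, 2.6]
width: 0.407
gripper_force: 25.0
width: 0.406
gripper_force: 25.0
to [ 7.1 15.8  0.7] [ 0. -0. -4.] at [0.484 0.14  0.106] q [-0.66  0.43  0.35  2.05 -0.23  0.69 -0.16] t 14.025
```

```bash
python3 -m creep '2.5 2 4.5 0 0 0 -1; 2.5 4.5 9 0 0 0 -3; 2.5 6.5 13.5 0 0 0 -4; 2.5 7.1 15.8 0 0 0 -4; 2.5 7.1 15.8 0 0 0 -4' |grep -E "pos|gripper"; python3 -c "
from h import *
to(.6424,.2111,.029,4.5)"
```

```text
position: [0.6408, 0.2109, 0.1021]
gripper_force: 25.0
to [0.  0.2 7.3] [-0.  0. -0.] at [0.641 0.211 0.102] q [-0.6   0.67  0.33  1.61 -0.25  0.91 -0.11] t 14.65
```

```bash
python3 -m creep '2.5 0 0.1 3 0 0 0; 2.5 0 0.1 6 0 0 0; 2.5 0 0.1 7.2 0 0 0; 2.5 0 0.1 7.3 0 0 0; 2.5 0 0.1 7.3 0 0 0' | grep -E "pos|force"; python3 -m creep '5 0 0 0 0 0 0; 5 0 0 0 0 0 0; 5 0 0 -3 0 0 0; 5 0 0 -7 0 0 0; 6.5 0 0 -9 0 0 0' | grep -E "pos|width"; python3 -c "
from h import *
to(.500,-.0145,.12,-4.4)"
```

```text
position: [0.6416, 0.2109, 0.0318]
force: [-0.3, -0.8, -0.7]
gripper_force: 25.0
position: [0.6423, 0.2111, 0.1234]
width: 0.609
to [-21.5 -15.8   0.3] [ 0. -0.  8.] at [0.642 0.211 0.123] q [-0.61  0.64  0.34  1.59 -0.25  0.94 -0.12] t 15.9
```

```bash
python3 -m creep '6 -5 -3.7 0 0 0 2; 6 -10 -7.4 0 0 0 4; 6 -15 -11 0 0 0 6; 6 -20 -15 0 0 0 8; 6 -21.8 -15.8 0.3 0 0 8'|grep pos; python3 -m creep '6 0 0 0 0 0 0; 6 0 0 0 0 0 0' >/dev/null; python3 -c "
from h import *
to(.5,-.0195,.024,-4.4)"
```

```text
position: [0.4962, -0.021, 0.118]
to [-0.3  0.   9.4] [ 0. -0.  1.] at [ 0.5   -0.017  0.118] q [-0.37  0.41  0.39  2.05 -0.23  0.72  0.1 ] t 16.775
```

```bash
python3 -m creep '6 -0.3 0 4 0 0 0; 6 -0.3 0 8 0 0 0; 6 -0.3 0 9.4 0 0 0; 6 -0.3 0 9.4 0 0 0'|grep pos; python3 -m creep '2 0 0 0 0 0 0; 2 0 0 0 0 0 0; 2 0 0 0 0 0 0; 2 0 0 0 0 0 0'|grep -E "pos|width|force"; python3 -m creep '2 0 0 -4 0 0 0; 2 0 0 -8 0 0 0; 2 0 0 -8 0 0 0' | grep -E "width|gripper"; python3 -c "
from h import *
to(.647,-.0612,.1,2.7)"
```

```text
position: [0.499, -0.0197, 0.0236]
position: [0.4991, -0.0206, 0.0241]
force: [0.1, 0.0, 4.4]
width: 0.352
gripper_force: 24.2
width: 0.352
gripper_force: 24.2
to [-3.  14.9  0.7] [ 0. -0. -7.] at [ 0.501 -0.021  0.106] q [-0.36  0.43  0.39  2.06 -0.25  0.69  0.12] t 18.15
```

```bash
python3 -m creep '2 -0.6 4 0 0 0 -2; 2 -1.6 8.5 0 0 0 -5; 2 -2.6 13 0 0 0 -7; 2 -3 14.9 0 0 0 -7; 2 -3 14.9 0 0 0 -7' |grep -E "pos|gripper"; python3 -c "
from h import *
to(.647,-.0612,.029,2.7)"
```

```text
position: [0.6456, -0.0616, 0.1022]
gripper_force: 24.2
to [0.  0.1 7.3] [-0.  0.  0.] at [ 0.646 -0.062  0.102] q [-0.21  0.63  0.35  1.68 -0.26  0.87  0.29] t 18.775
```

```bash
python3 -m creep '2 0 0.1 3 0 0 0; 2 0 0.1 6 0 0 0; 2 0 0.1 7.2 0 0 0; 2 0 0.1 7.4 0 0 0; 2 0 0.1 7.4 0 0 0' | grep -E "pos|force"; python3 -m creep '4.5 0 0 0 0 0 0; 4.5 0 0 0 0 0 0; 4.5 0 0 -3 0 0 0; 4.5 0 0 -7 0 0 0; 6 0 0 -9 0 0 0' | grep -E "pos|width"; python3 -c "
from h import *
to(.458,-.141,.12,16.5)"
```

```text
position: [0.6467, -0.0609, 0.0307]
force: [0.6, -0.6, -0.2]
gripper_force: 24.2
position: [0.6474, -0.0612, 0.1225]
width: 0.553
to [ -7.  -19.3   0.2] [  0.   0. -13.] at [ 0.647 -0.061  0.123] q [-0.22  0.61  0.36  1.67 -0.26  0.91  0.29] t 20.025
```

```bash
python3 -m creep '6 -2 -5 0 0 0 -4; 6 -4 -10 0 0 0 -8; 6 -6 -15 0 0 0 -12; 6 -7 -19 0 0 0 -13; 6 -7 -19.3 0.2 0 0 -13'|grep pos; python3 -m creep '6 0 0 0 0 0 0' >/dev/null; python3 -c "
from h import *
to(.4585,-.141,.024,16.5)"
```

```text
position: [0.4546, -0.1423, 0.1184]
to [-0.   0.   9.4] [ 0.  0. -0.] at [ 0.458 -0.141  0.118] q [-0.05  0.37  0.31  2.09 -0.17  0.7   0.65] t 20.775
```

```bash
python3 -m creep '6 0 0 4 0 0 0; 6 0 0 8 0 0 0; 6 0 0 9.4 0 0 0; 6 0 0 9.4 0 0 0'|grep pos; python3 -m creep '2 0 0 0 0 0 0; 2 0 0 0 0 0 0; 2 0 0 0 0 0 0; 2 0 0 0 0 0 0'|grep -E "pos|width|force"; python3 -m creep '2 0 0 -4 0 0 0; 2 0 0 -8 0 0 0; 2 0 0 -8 0 0 0' | grep -E "width|gripper"; python3 -c "
from h import *
to(.6445,-.0093,.1,2.7)"
```

```text
position: [0.4581, -0.1407, 0.0236]
position: [0.4576, -0.141, 0.0241]
force: [-0.5, 0.8, 3.1]
width: 0.355
gripper_force: 24.2
width: 0.351
gripper_force: 24.3
to [ 7.6 21.5  0.7] [ 0.  0. 13.] at [ 0.459 -0.141  0.106] q [-0.05  0.39  0.31  2.1  -0.19  0.67  0.67] t 22.15
```

```bash
python3 -m creep '2 1.5 4 0 0 0 3; 2 3.5 9 0 0 0 6; 2 5.5 14.5 0 0 0 9; 2 7 19.5 0 0 0 12; 2 7.6 21.5 0 0 0 13' |grep -E "pos|gripper"; python3 -m creep '2 0 0 0 0 0 0; 2 0 0 0 0 0 0' >/dev/null; python3 -c "
from h import *
to(.6445,-.0093,.029,2.7)"
```

```text
position: [0.6446, -0.0053, 0.1021]
gripper_force: 24.3
to [0.  0.3 7.4] [-0.  0.  0.] at [ 0.642 -0.01   0.103] q [-0.31  0.62  0.36  1.7  -0.27  0.87  0.22] t 23.025
```

```bash
python3 -m creep '2 0 0.2 3 0 0 0; 2 0 0.2 6 0 0 0; 2 0 0.2 7.2 0 0 0; 2 0 0.2 7.5 0 0 0; 2 0 0.2 7.5 0 0 0' | grep -E "pos|force"; python3 -m creep '4.5 0 0 0 0 0 0; 4.5 0 0 0 0 0 0; 4.5 0 0 -4 0 0 0; 4.5 0 0 -9 0 0 0; 6 0 0 -14 0 0 0' | grep -E "pos|width"; python3 -c "
from h import *
print(go(-.28,0,.05))"
```

```text
position: [0.6453, -0.0089, 0.0296]
force: [0.8, -0.4, -0.5]
gripper_force: 24.3
position: [0.6448, -0.0085, 0.1707]
width: 0.558
[  1.5 -28.   -5. ]
```

```bash
python3 -m creep '6 0.3 -5.5 -3 0 0 0; 6 0.6 -11 -5 0 0 0; 6 0.9 -17 -5 0 0 0; 6 1.2 -22 -5 0 0 0; 6 1.4 -26 -5 0 0 0' | grep pos;  python3 -m creep '6 0 0 0 0 0 0; 6 0 0 0 0 0 0' | grep -E "force"; python3 - <<'E'
from h import *
a,b=[vision.get_image(n)[...,::-1].copy() for n in("top","scene")]
cv2.imwrite("pics/topend.png",a); cv2.imwrite("pics/trays.png",np.vstack([cv2.resize(a[105:190,180:540],(720,170),interpolation=2),cv2.resize(b[200:440,200:500],(540,430),interpolation=2).copy() if 0 else cv2.copyMakeBorder(cv2.resize(b[200:440,200:500],(530,424),interpolation=2),0,0,0,190,0)]))
E
```

```text
position: [0.3826, -0.0084, 0.2191]
force: [0.8, 0.7, -0.5]
gripper_force: 0.0
```

View pics/trays.png

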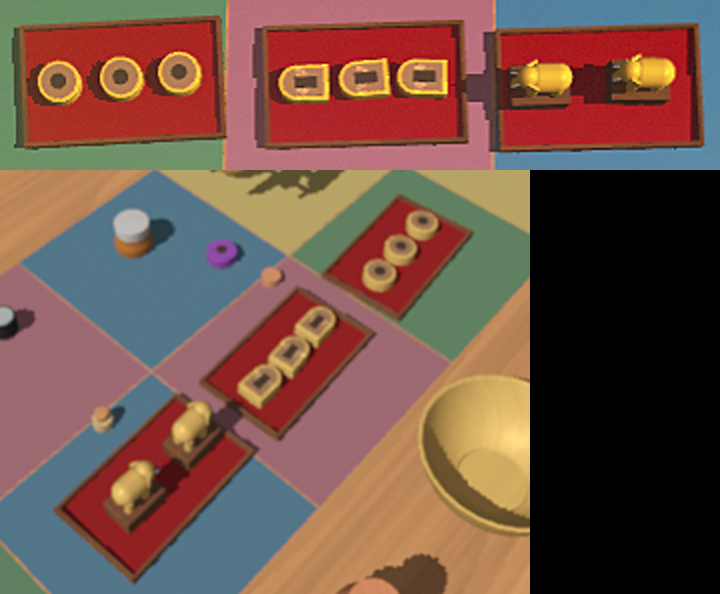

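View pics/topend.png

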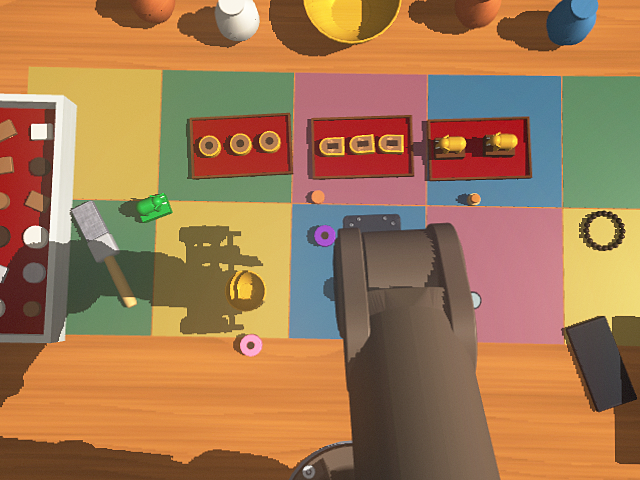

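Each tray now holds its sample and its pieces, flat and separate: medallions at (240,143) and (269,141), tablets at (362,144) and (391,143), and the elephant upright at (502,142). The bowl at (245,290) is where it was. The balm jar stands upright in the scene view, and the gripper is clear of everything.

```bash
python3 -c "
from cell import job
print(job.sign_off())"
```

```text
the job is handed in; nothing more can be done
None
```

I placed all five pieces in their matching trays, flat and with the elephant upright, left the balm jar and bowl untouched, and handed the job in at about 25 s on the clock; no verdict was returned.

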